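# Clamp a lemon for zesting with a ratchet hand clamp

## Robot

A 6-joint arm with a two-finger parallel gripper is mounted at the origin on a cart in front of the work surface, level with it; the furniture and walls round the work are solid. World frame = base frame: x ahead of the robot, y to its left, z up, the work surface at z = 0. Lengths are in m, angles in degrees, forces in N, time in s.
With the tool pointing down it reaches from about 0.275 to 1 m from the base axis. Payload 8.4 kg.
Tool frame: the origin (TCP) lies midway between the tips of the shut fingers; the grasp point (between the pads) lies 19 mm behind it; z points along the fingers, y is the line along which they close (so a half turn about z gives the same grasp; the last joint's range is limited). The gripper opens to 85 mm and grips with 20 to 120 N. Pads are 22 mm wide; open, the fingers measure 114 mm over their backs; the gripper's body (76 mm by 85 mm) begins 54 mm behind the grasp point. The pads swing forward as they close: fully open they stand 13 mm farther back than shut.
Start: joints at [72.857, 20.225, 93.587, -0, 66.188, -0.138], TCP at [0.183, 0.598, 0.193] pointing down, gripper open.
Joint ranges: [-150.9, 150.9], [-52.94, 120.26], [3.33, 152.33], [-74.26, 254.26], [0, 154.13], [-172.89, 172.89]. Speed limits (degrees/s): [127.2, 127.2, 159.86, 180, 180, 180].

## Interface

Orientations are given as [roll, pitch, yaw] about the fixed x, y, z axes, in that order (R = Rz(yaw) Ry(pitch) Rx(roll)).
In Python, from cell import * gives the robot as it stands.
- The arm moves only by the tool arm_command, never from a script. Its argument "plan" is a list of rows, each an object of numbers: "tx", "ty", "tz": the shift along the world's x, y, z in mm; "ax", "ay", "az": the turn, a rotation vector about the world's x, y, z in degrees. A call has 1 to 5 rows; each row shifts and turns the commanded pose from where the row before left it; what a row does not reach is not made up. A row lasts 1/10 s, in which the tool goes at most 50 mm and 8.59 degrees, less where a joint would pass 70% of its speed; a pose out of reach is approached as far as the arm can. A call with a gripper value outside its range is refused whole. "fingers" is the finger opening in mm, from 0 to 85.4, set as the call begins (left out, the last holds). The fingers move at their own pace and stop on an object; "newtons" is the grip in N (left out, the last holds). Time passes only in rows, so rows that do not move let the fingers close. It gives the time, the measured TCP pose, the force, the opening and the grip force at its end, in the units of the state.
- get_obs(): the state, without advancing time (a new reading comes with each control period).
- snapshot(name): name is "scene" or "top" or "wrist"; returns a dict with "color" (420x560x3 uint8, red, green, blue), "fx", "fy", "cx", "cy" (pixels), "world_from_camera" (4x4, takes a point from camera to world coordinates); the wrist camera has in their place "T_tool_cam" (4x4, takes a point from camera to tool coordinates, whose origin is the TCP and whose axes are the flange's). Camera axes: x right, y down, z forward; pixel columns grow to the right and rows downward; lengths in m; the calibration is good to about 2 mm. A picture is of the moment at which its call begins: read the wrist's pose just before it. There is no depth.
- hand_in(): hands the job in; it is judged then, once.
The state is a dict: "clock": time; "joints": joint angles; "qvel": joint speeds; "joint_efforts": joint torques, N m; "tool_pos": TCP position; "tcp_rot": TCP orientation; "wrist_force": force on the tool from outside, world axes, zero at the start; "moment": the same for the moment, N m; "width": opening from 0.0 (shut) to 1.0 (fully open); "finger_force": force on a finger pad.
Only numpy, scipy, OpenCV 4.12 (cv2) and the standard library are available. Lean on these libraries where they do the work, as an engineer would, in place of code of your own. Each camera call takes 0.05 s, during which the arm holds its last target. There are 200 camera calls.

## Task

Hold the lemon firmly for zesting: first swing the blue lock lever on the clamp fully aside, then pump the orange trigger, squeezing it towards the black handle and letting it spring back, until the white pad meets the lemon and is pressed in so far that the green ring is hidden in the sleeve while the red ring is still fully in sight. Do not crush the lemon by pressing the red ring in, move the ram only with the trigger, leave the other things alone, and finish while still holding the trigger squeezed, so that the clamp stays under load.

Things in the scene. Friction and masses are not known exactly. Their poses are not given: they have to be found in the camera images.
- clamp: ratchet clamp fixed to the worktop: grey base plate 310 x 100 x 12 mm (x -137 to +173), aluminium cheeks, black upright handle (fixed), two rails, end jaw (face at x +143). Origin on the underside; x axis runs along the ram from trigger to lemon, roughly along world +y; z up. The bridge under the handle (x -86 to -32, y +-25 mm) has its top at z 102 mm
- handle_grip (a point): middle of the fixed black handle, clamp x -77, y 0, z 142 mm; the handle is 10 mm thick along clamp x, 34 mm wide along clamp y, its grip spans z 110 to 162 mm. Its axes are the clamp's
- trigger: orange upright trigger behind the handle (its -x side), 34 mm wide along y, 10 mm thick over its finger ribs, ribs at z 122 to 161 mm, top at 166 mm; it turns about an axis along clamp y at x -100, z 24 mm (origin)
- trigger_grip (a point): middle of the trigger's ribbed part, on its centre plane, 118 mm from its pivot. At rest it lies 34 mm behind handle_grip, so handle and trigger measure 44 mm over their outer faces along clamp x; fully squeezed 22 mm
- trigger_joint (a joint): trigger angle: 0 at rest (leaning back 0.095), grows as it is squeezed forward to the handle, stop at 0.19. A return spring pushes back with about 3 N at the grip at rest and 4 N at the stop; driving against the loaded pad takes up to about 15 N at the grip
- ram: steel toothed bar with a dark steel sleeve (30 mm across) and an upright orange stop dog, sliding along clamp x through the cheeks, axis at z 50 mm. Origin at the clamp's origin when ram_joint is 0
- ram_joint (a joint): travel of the ram to the lemon, 0 to 0.07 m. A full squeeze drives it up to 12 mm (pawl on a 3.8 mm rack: up to 4 mm may be lost before it bites); as the trigger springs back the pawl clicks back over the teeth and the ram stays, held by about 7 N of drag only: if the pad is pressed harder, the ram slides back as the trigger is released
- pad: round white jaw pad, 36 mm across and 8 mm thick, on a spring stem (12 mm across) that sinks into the sleeve. Rings on the stem count from the sleeve's mouth when unpressed: green 2 to 8 mm, red 14 to 19 mm
- pad_face (a point): centre of the pad's front face, which meets the lemon; clamp x +40 mm plus ram_joint minus pad_joint, z 50 mm
- sleeve_mouth (a point): centre of the sleeve's front end; 30 mm behind pad_face when the pad is unpressed
- pad_joint (a joint): how far the pad is pressed into the sleeve: 0 free, 0.021 m at its stop. The spring takes 1.2 N to begin and 0.6 N more for each mm. 0.008 hides the green ring, 0.014 begins to hide the red one
- lock_joint (a joint): swing of the blue lock lever, counterclockwise seen from above: at 0 it points along clamp +x over the ram, its hook in front of the orange dog, so the ram cannot reach the lemon; fully aside at its stop, 1.4 rad (peg then on the clamp's +y side). It stays where it is left; about 1.5 N at the peg moves it
- lock_peg (a point): middle of the upright blue peg on the lever, 12 mm across; the peg stands 16 mm above and 16 mm below this point (world z 110 to 142 mm), below it lies the lever's flat top
- lock_pivot (a point): the lever's pivot, clamp x -45, y 0, z 104 mm; the peg's axis is 55 mm from it
- lemon: yellow lemon, 66 x 74 x 63 mm, lying on the two rails between pad and end jaw; origin at the centre of its underside
- mug: green mug, 92x128x95 mm; bystander, origin at the centre of its underside; leave alone
- kitchen_timer: red and white kitchen timer, 60 mm across, 48 mm high; bystander, origin at the centre of its underside; leave alone
- lemon_1: spare lemon lying behind the clamp, 70x76x64 mm; bystander, origin at the centre of its underside; leave alone
Not all that is in view belongs to the job. What is shaped like the lemon but purple or turquoise is not meant.

How it is judged (in metres and radians):
On the way, in this order (a step that is already met when the one before it is completed fails the run):
1. the lock lever is swung aside (value of joint lock_joint above 1.1 rad), for 0.1 s.
2. the pad is driven against the lemon (contact force between pad and lemon above 2 N), for 0.1 s.
At the end, for the whole second after the job is handed in: The fingers still hold the trigger over 0.02 rad squeezed (over 1.5 N on it); the pad is pressed in by 7 to 14.8 mm on the lemon (over 4 N), which bears on the clamp (over 3 N) low on its rails; the lock lever is over 1.0 rad aside (having passed 1.1) (value of joint pad_joint between 0.007 and 0.0148 m and contact force between pad and lemon above 4 N and contact force between the fingers and trigger above 1.5 N and value of joint trigger_joint above 0.02 rad and contact force between lemon and clamp above 3 N and value of joint lock_joint above 1 rad and z of lemon in the frame of clamp below 0.045 m); the arm keeps its last pose, push and grip.
It fails at once if the lemon is crushed: the pad is pressed in more than 16 mm or bears on it with more than 16 N (value of joint pad_joint above 0.016 m or contact force between pad and lemon above 16 N).
It fails at once if the ram or pad is pushed by the robot instead of the trigger (contact force between any of the arm, the fingers and ram above 3 N).
It fails at once if a bystander is moved more than 3 cm (distance of any of mug, kitchen_timer, lemon_1 from where it was at the start of the episode above 0.03 m).
It also fails if it takes over 58 s, if anything falls off the work surface, if the arm or the gripper's body presses on something with over 40 N, if the wrist force passes 120 N, or if a joint passes its speed limit or range.

## Working session

There is one attempt and no reset: what is moved stays moved. The work goes in short steps, Python scripts to look and compute and a tool call to move; the robot and the scene stay as the last step left them, time stands still between calls to the robot, and variables do not carry over. Pictures are saved under pics/ and viewed, at most 10 in all, crops included, and the job is handed in when it is done.

Besides the shell and the picture viewer there is one more tool, called after "Emit:" as name(argument=value, ...), one argument or row to a line, values as JSON. arm_command: Moves the arm, as the interface text tells. Its arguments: {"type":"object","properties":{"plan":{"type":"array"},"fingers":{"type":"number"},"newtons":{"type":"number"}},"required":["plan"]}

```bash
mkdir -p pics; ls; cat > h.py <<'E'
from cell import *
import cv2, numpy as np
def save(name, fn, crop=None, k=1):
    s=snapshot(name); im=cv2.cvtColor(np.array(s["color"]),cv2.COLOR_RGB2BGR)
    if crop: 
        a,b,c,d=crop; im=im[b:d,a:c]
    if k!=1: im=cv2.resize(im,None,fx=k,fy=k,interpolation=cv2.INTER_CUBIC)
    cv2.imwrite("pics/"+fn,im); return s
def ray(s,u,v):
    T=np.array(s["world_from_camera"]); d=T[:3,:3]@np.array([(u-s["cx"])/s["fx"],(v-s["cy"])/s["fy"],1]); return T[:3,3],d
def onz(s,u,v,z):
    o,d=ray(s,u,v); return o+d*(z-o[2])/d[2]
def proj(s,p):
    T=np.linalg.inv(np.array(s["world_from_camera"])); q=T[:3,:3]@np.array(p)+T[:3,3]
    return [s["fx"]*q[0]/q[2]+s["cx"], s["fy"]*q[1]/q[2]+s["cy"]]
E
python3 - <<'E'
from h import *
import pickle
for n in ("scene","top"):
    s=save(n,n+"0.png",k=1.4); pickle.dump({k:v for k,v in s.items()},open(n+".pkl","wb"))
    print(n,s["fx"],np.round(s["world_from_camera"],3).tolist())
o=get_obs(); print(o)
E
```

```text
pics
scene 511.62796733082916 [[0.823, -0.319, 0.471, -0.044], [-0.569, -0.444, 0.692, -0.784], [-0.012, -0.837, -0.547, 0.844], [0.0, 0.0, 0.0, 1.0]]
top 432.47704936339295 [[0.04, -0.975, 0.22, 0.393], [-0.999, -0.04, 0.006, 0.148], [0.003, -0.22, -0.976, 1.129], [0.0, 0.0, 0.0, 1.0]]
{'clock': 0.1, 'joints': array([ 7.28560170e+01,  2.02596432e+01,  9.36254459e+01,  1.91700195e-03,
        6.61883680e+01, -1.36239746e-01]), 'qvel': array([ 0.04548447,  0.02545035, -0.12047209,  0.06858713,  0.05764759,
       -0.17134576]), 'joint_efforts': array([-1.54131071e-04, -6.06358480e+01, -3.42820036e+01, -1.36390290e-04,
        3.92136208e-03, -4.81128984e-05]), 'tool_pos': array([0.18264513, 0.59720788, 0.19221982]), 'tcp_rot': array([-1.79926547e+02, -1.92749215e-03,  1.62991480e+02]), 'wrist_force': array([0.02934589, 0.02177464, 0.28156675]), 'moment': array([ 0.04463287, -0.0101311 ,  0.00092196]), 'finger_force': 0.0, 'width': 1.0003923486096413}
```

View pics/scene0.png

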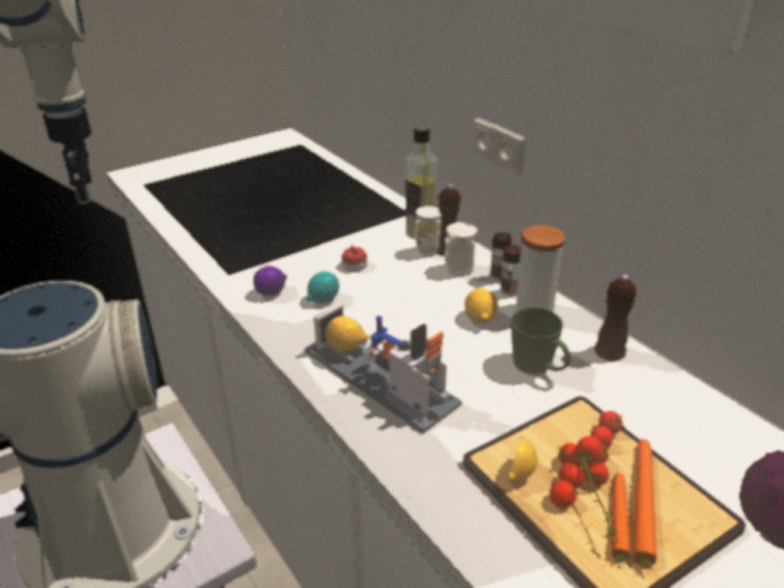

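View pics/top0.png

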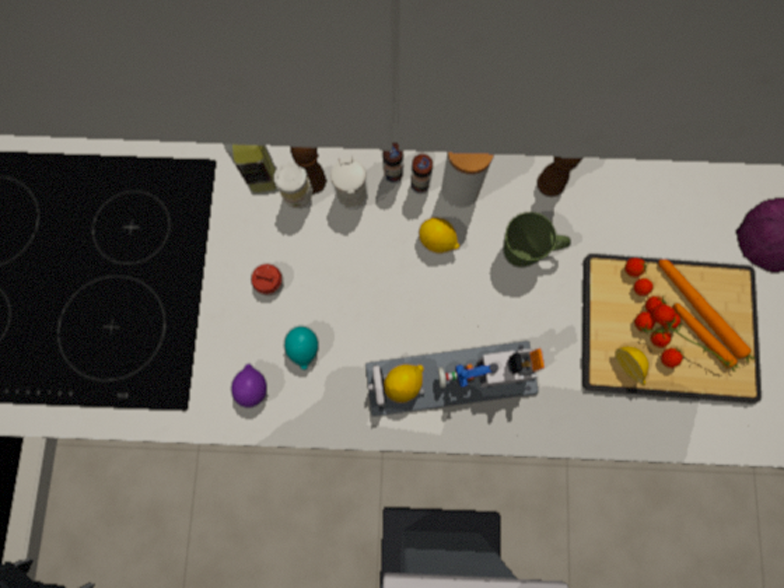

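The top view shows the clamp with its base from (367,385) to (537,368). The yellow lemon in the clamp is at (404,384), the blue lever at (473,375) and the orange trigger at (537,358). The spare lemon is at (438,236), the mug at (530,240) and the timer at (266,279); the purple and turquoise ones are decoys. I'll enlarge the clamp.

```bash
python3 - <<'E'
from h import *
s=save("top","top1.png",crop=(250,230,400,310),k=5.3)
s=save("scene","scene1.png",crop=(200,200,340,310),k=5.4)
E
```

```text
(no output)
```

View pics/top1.png

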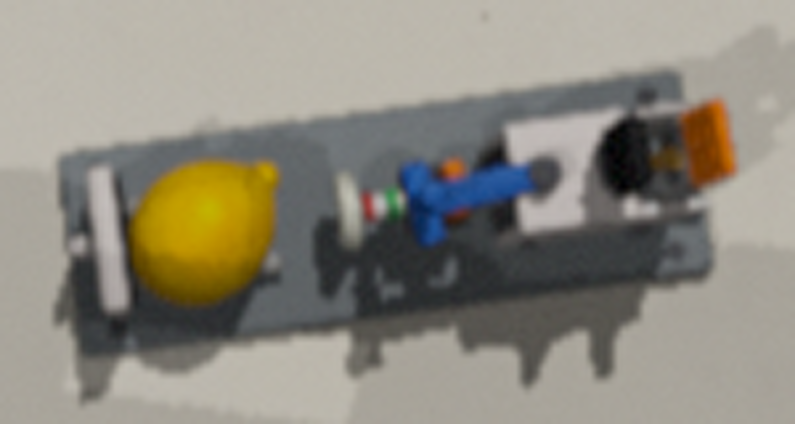

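View pics/scene1.png

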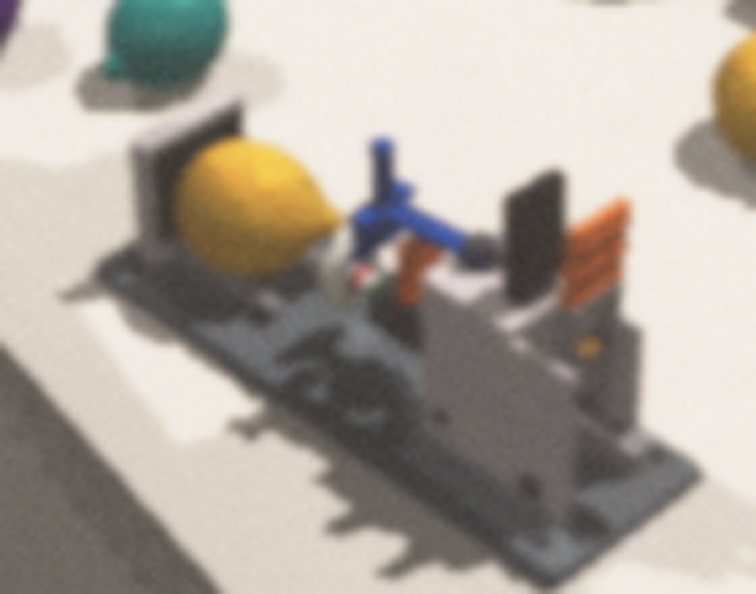

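Clamp detail. In the top crop the base corners are at (60,155), (680,72), (712,275), (88,355), the pivot at (543,175), the lever running left to about (425,195), and the trigger at (710,140). Next I'll fit the clamp pose.

```bash
cat >> h.py <<'E'
import pickle
def TC(p): # clamp -> world
    c=np.load("clamp.npy"); a=c[2]; p=np.atleast_2d(p)
    return np.c_[c[0]+p[:,0]*np.cos(a)-p[:,1]*np.sin(a), c[1]+p[:,0]*np.sin(a)+p[:,1]*np.cos(a), p[:,2]]
E
python3 - <<'E'
from h import *
from scipy.optimize import least_squares
s=pickle.load(open("top.pkl","rb"))
px={"c1":(60,155),"c2":(680,72),"c3":(712,275),"c4":(88,355),"piv":(543,175)}
P={"c1":(.173,-.05,.012),"c2":(-.137,-.05,.012),"c3":(-.137,.05,.012),"c4":(.173,.05,.012),"piv":(-.045,0,.110)}
uv={k:(250+v[0]/5.3,230+v[1]/5.3) for k,v in px.items()}
for k in px: print(k,np.round(onz(s,*uv[k],P[k][2]),4))
def f(c):
    np.save("clamp.npy",c); return np.ravel([np.array(proj(s,TC(P[k])[0]))-uv[k] for k in px])
r=least_squares(f,[.35,0,1.6]); np.save("clamp.npy",r.x); print(r.x,np.degrees(r.x[2]),np.round(r.fun,2))
for n,p in dict(grip=(-.077,0,.142),trig=(-.111,0,.142),mid=(-.083,0,.142),piv=(-.045,0,.104),peg=(.010,0,.126),pegend=(-.0357,.0542,.126)).items():
    w=TC(p)[0]; print(n,np.round(w,4),"top1 px",[(np.array(proj(s,w))-[250,230])*5.3])
S=pickle.load(open("scene.pkl","rb"))
for n,p in dict(c3=(-.137,.05,.012),c2=(-.137,-.05,.012),pegtop=(.010,0,.142),handletop=(-.077,0,.162)).items(): print(n,(np.array(proj(S,TC(p)[0]))-[200,200])*5.4)
E
```

```text
c1 [0.5154 0.2075 0.012 ]
c2 [ 0.5685 -0.0949  0.012 ]
c3 [ 0.4704 -0.1095  0.012 ]
c4 [0.4205 0.1892 0.012 ]
piv [ 0.5045 -0.0124  0.11  ]
[0.49689713 0.03066686 1.74085189] 99.74346634063893 [-0.81 -0.6   0.39 -0.29  1.29 -0.1  -1.44  0.8   0.55  0.03]
grip [ 0.5099 -0.0452  0.142 ] top1 px [array([631.04186007, 157.90698305])]
trig [ 0.5157 -0.0787  0.142 ] top1 px [array([708.75278944, 147.72538922])]
mid [ 0.5109 -0.0511  0.142 ] top1 px [array([644.76762374, 156.10864977])]
piv [ 0.5045 -0.0137  0.104 ] top1 px [array([543.75529091, 176.55189271])]
peg [0.4952 0.0405 0.126 ] top1 px [array([427.37697452, 187.69648217])]
pegend [ 0.4495 -0.0137  0.126 ] top1 px [array([551.1829517 , 298.84449811])]
c3 [549.36032724 581.1720021 ]
c2 [705.31139594 466.35270134]
pegtop [387.56710662 137.35457658]
handletop [531.71038878 183.76263103]
```

Emit:
arm_command(
  plan=[
    {"tx": 21,"ty": -37,"tz": 5,"az": -1.6},
    {"tx": 21,"ty": -37,"tz": 5,"az": -1.6},
    {"tx": 21,"ty": -37,"tz": 5,"az": -1.6},
    {"tx": 21,"ty": -37,"tz": 5,"az": -1.6},
    {"tx": 21,"ty": -37,"tz": 5,"az": -1.6},
  ],
  fingers=50,
  newtons=40,
)

```text
validation failed for argument at $.pl...
```

Emit:
arm_command(
  plan=[
    {"tx": 21,"ty": -37,"az": -1.6},
    {"tx": 21,"ty": -37,"az": -1.6},
    {"tx": 21,"ty": -37,"az": -1.6},
    {"tx": 21,"ty": -37,"az": -1.6},
    {"tx": 21,"ty": -37,"az": -1.6},
  ],
)

```text
validation failed for argument at $.pl...
```

Emit:
arm_command(
  plan=[
    {"tx": 21,"ty": -37,"az": -1.5},
    {"tx": 21,"ty": -37,"az": -1.5},
    {"tx": 21,"ty": -37,"az": -1.5},
    {"tx": 20,"ty": -37,"az": -1.5},
    {"tx": 20,"ty": -37,"az": -1.5},
  ],
)

```text
validation failed for argument at $.pl...
```

Emit:
arm_command(
  plan=[
    {"tx": 21,"ty": -37,"tz": 5,"ax": 0,"ay": 0,"az": -1.6},
    {"tx": 21,"ty": -37,"tz": 5,"ax": 0,"ay": 0,"az": -1.6},
    {"tx": 21,"ty": -37,"tz": 5,"ax": 0,"ay": 0,"az": -1.6},
    {"tx": 21,"ty": -37,"tz": 5,"ax": 0,"ay": 0,"az": -1.6},
    {"tx": 21,"ty": -37,"tz": 5,"ax": 0,"ay": 0,"az": -1.6},
  ],
  fingers=50,
  newtons=40,
)

```text
clock: 0.7
tool_pos: [0.2883, 0.4111, 0.218]
tcp_rot: [-180.0, 0.0, 155.0]
wrist_force: [0.6, 0.8, -0.4]
width: 0.584
finger_force: 0.0
```

All six keys are required in every row, so I'll include them from here on.

Emit:
arm_command(
  plan=[
    {"tx": 21,"ty": -37,"tz": 0,"ax": 0,"ay": 0,"az": -1.6},
    {"tx": 21,"ty": -37,"tz": 0,"ax": 0,"ay": 0,"az": -1.6},
    {"tx": 21,"ty": -37,"tz": 0,"ax": 0,"ay": 0,"az": -1.6},
    {"tx": 21,"ty": -37,"tz": 0,"ax": 0,"ay": 0,"az": -1.6},
    {"tx": 21,"ty": -37,"tz": 0,"ax": 0,"ay": 0,"az": -1.6},
  ],
)

```text
clock: 1.2
tool_pos: [0.3933, 0.2261, 0.218]
tcp_rot: [180.0, 0.0, 146.9]
wrist_force: [0.9, 0.1, -0.7]
width: 0.585
finger_force: 0.0
```

Emit:
arm_command(
  plan=[
    {"tx": 21,"ty": -37,"tz": 0,"ax": 0,"ay": 0,"az": -1.5},
    {"tx": 21,"ty": -37,"tz": 0,"ax": 0,"ay": 0,"az": -1.5},
    {"tx": 21,"ty": -37,"tz": 0,"ax": 0,"ay": 0,"az": -1.5},
    {"tx": 20,"ty": -37,"tz": 0,"ax": 0,"ay": 0,"az": -1.5},
    {"tx": 20,"ty": -37,"tz": 0,"ax": 0,"ay": 0,"az": -1.5},
  ],
)

```text
clock: 1.7
tool_pos: [0.4963, 0.0409, 0.2179]
tcp_rot: [180.0, 0.0, 139.4]
wrist_force: [1.6, 0.7, -0.1]
width: 0.583
finger_force: 0.0
```

```bash
python3 - <<'E'
from h import *
from scipy.spatial.transform import Rotation as R
o=get_obs(); s=snapshot("wrist"); cv2.imwrite("pics/w0.png",cv2.cvtColor(np.array(s["color"]),cv2.COLOR_RGB2BGR))
T=np.eye(4); T[:3,:3]=R.from_euler("xyz",o["tcp_rot"],degrees=True).as_matrix(); T[:3,3]=o["tool_pos"]
s["world_from_camera"]=T@np.array(s["T_tool_cam"]); print(o["tool_pos"],o["tcp_rot"],o["joints"],np.round(s["world_from_camera"],3).tolist())
for n,p in dict(pegtop=(.010,0,.142),piv=(-.045,0,.11),handletop=(-.077,0,.162),trig=(-.112,0,.166)).items(): print(n,np.round(proj(s,TC(p)[0])))
E
```

```text
[0.49630333 0.04094381 0.21794495] [1.79987626e+02 4.10585924e-03 1.39420171e+02] [ 4.53904506e+00  7.33133338e+00  1.07194944e+02  6.40019717e-03
  6.54620582e+01 -4.48837840e+01] [[0.65, 0.732, 0.202, 0.446], [0.76, -0.627, -0.173, 0.085], [-0.0, 0.266, -0.964, 0.399], [0.0, 0.0, 0.0, 1.0]]
pegtop [281. 207.]
piv [245. 242.]
handletop [213. 293.]
trig [187. 324.]
```

View pics/w0.png

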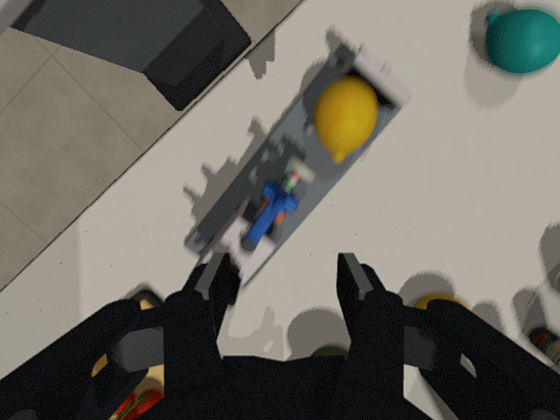

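The wrist view shows the lever running from (250,245) to the hook and peg at about (281,203). The projected peg top is (281,207), so the fit is good. Now I'll descend over the peg with the fingers straddling it.

Emit:
arm_command(
  plan=[
    {"tx": 0,"ty": 0,"tz": -40,"ax": 0,"ay": 0,"az": 0},
    {"tx": 0,"ty": 0,"tz": -35,"ax": 0,"ay": 0,"az": 0},
    {"tx": 0,"ty": 0,"tz": -25,"ax": 0,"ay": 0,"az": 0},
    {"tx": 0,"ty": 0,"tz": 0,"ax": 0,"ay": 0,"az": 0},
  ],
)

```text
clock: 2.15
tool_pos: [0.493, 0.0424, 0.1149]
tcp_rot: [-179.7, -0.3, 139.5]
wrist_force: [0.4, 0.6, 0.8]
width: 0.588
finger_force: 0.0
```

Emit:
arm_command(
  plan=[
    {"tx": 0,"ty": 0,"tz": 0,"ax": 0,"ay": 0,"az": 0},
    {"tx": 0,"ty": 0,"tz": 0,"ax": 0,"ay": 0,"az": 0},
    {"tx": 0,"ty": 0,"tz": 0,"ax": 0,"ay": 0,"az": 0},
  ],
  fingers=22,
)

```text
clock: 2.45
tool_pos: [0.4969, 0.0428, 0.1194]
tcp_rot: [179.9, 0.1, 139.5]
wrist_force: [-0.5, -0.4, 0.3]
width: 0.259
finger_force: 0.0
```

```bash
python3 - <<'E'
from h import *
a=np.radians(130); n=np.array([np.cos(a),np.sin(a)])
p=None
for d in (0,16,32,48,64,80,84):
    t=np.radians(d); q=np.array([-.045+.055*np.cos(t),.055*np.sin(t)])+n*.005
    w=TC([*q,.118])[0]*1000; print(d,np.round(w),np.round(w-p) if p is not None else ""); p=w
s=save("scene","s2.png",crop=(200,180,340,300),k=5)
E
```

```text
0 [492.  37. 118.] 
16 [477.  32. 118.] [-15.  -5.   0.]
32 [465.  24. 118.] [-13.  -9.   0.]
48 [455.  12. 118.] [-10. -12.   0.]
64 [448.  -2. 118.] [ -6. -14.   0.]
80 [446. -17. 118.] [ -2. -15.   0.]
84 [446. -21. 118.] [ 0. -4.  0.]
```

View pics/s2.png

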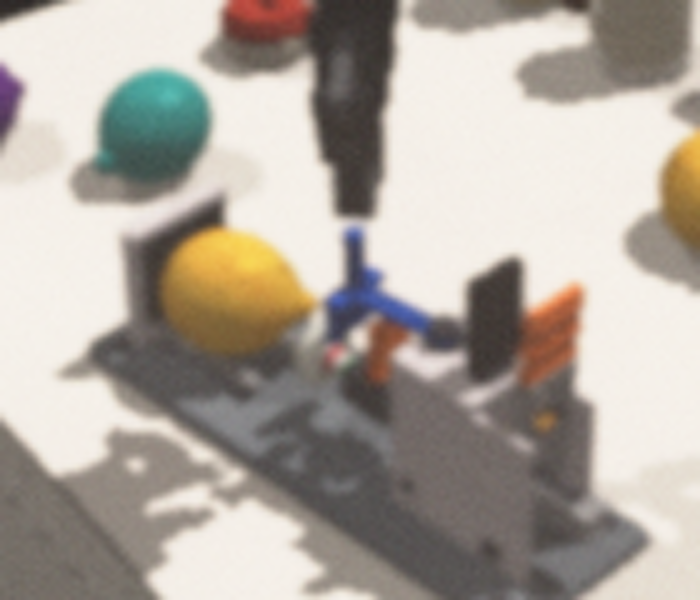

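```bash
python3 - <<'E'
from h import *
from scipy.spatial.transform import Rotation as R
o=get_obs(); print(o["tool_pos"],o["tcp_rot"],o["joints"],o["width"])
S=pickle.load(open("scene.pkl","rb"))
for z in (0,.01,.02,.03,.04): print(z,(np.array(proj(S,o["tool_pos"]+[0,0,z]))-[200,180])*5)
t=save("top","t2.png",crop=(250,230,400,310),k=5.3)
print((np.array(proj(t,o["tool_pos"]))-[250,230])*5.3)
E
```

```text
[0.49674424 0.04286571 0.11921837] [1.79902892e+02 9.52062494e-02 1.39505628e+02] [ 4.75908402e+00  1.41148002e+01  1.12954379e+02  9.32864134e-04
  5.27948294e+01 -4.47471881e+01] 0.2576695684404758
0 [359.73041357 262.59606821]
0.01 [359.31937189 245.63796113]
0.02 [358.90462009 228.52678783]
0.03 [358.48610772 211.2604665 ]
0.04 [358.06378338 193.83687744]
[420.42075963 185.47477764]
```

View pics/t2.png

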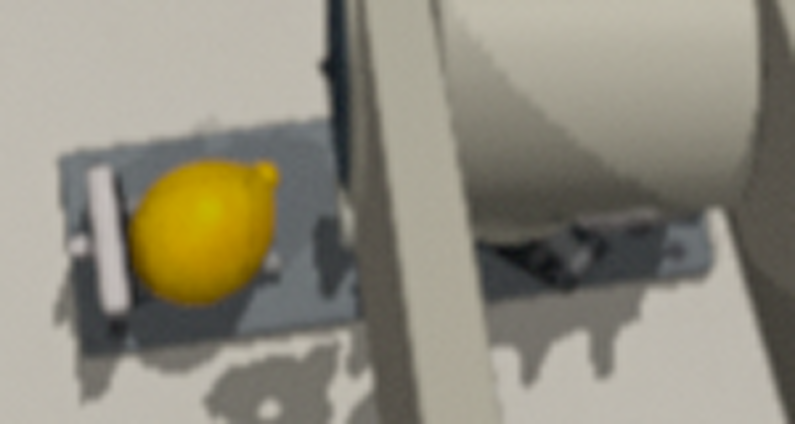

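The scene crop shows the peg top at (355,232) and the finger tip at (357,215), so the fingers appear about 30 mm higher than expected. The top view is hidden by the arm. I'll check with the wrist camera.

```bash
python3 - <<'E'
from h import *
o=get_obs(); s=snapshot("wrist"); cv2.imwrite("pics/w1.png",cv2.cvtColor(np.array(s["color"]),cv2.COLOR_RGB2BGR))
T=np.array(s["T_tool_cam"]); print(np.round(T,3).tolist(), s["fx"])
s["world_from_camera"]=T
for p in ((0,0,0),(0,.025,0),(0,-.025,0),(0,.011,0),(0,-.011,0),(0,.025,-.03),(0,-.025,-.03)): print(p,np.round(proj(s,p)))
E
```

```text
[[0.0, -0.964, -0.266, 0.068], [1.0, 0.0, -0.0, 0.001], [0.0, -0.266, 0.964, -0.181], [0.0, 0.0, 0.0, 1.0]] 322.858987804067
(0, 0, 0) [282. 240.]
(0, 0.025, 0) [324. 240.]
(0, -0.025, 0) [240. 240.]
(0, 0.011, 0) [301. 240.]
(0, -0.011, 0) [264. 240.]
(0, 0.025, -0.03) [331. 261.]
(0, -0.025, -0.03) [232. 261.]
```

View pics/w1.png

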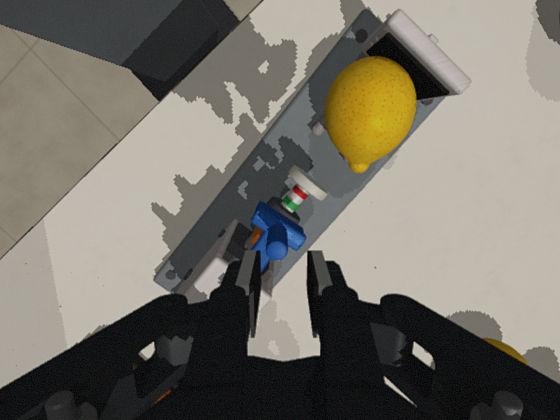

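The wrist view shows the peg top at (277,245), with finger inner faces at columns 261 and 308 and tips at row 252. Both cameras put the finger tips about 40 mm behind the reported TCP. I'll descend in small steps, watching the force and how much of the peg is hidden in the scene camera.

Emit:
arm_command(
  plan=[
    {"tx": 0,"ty": 0,"tz": -8,"ax": 0,"ay": 0,"az": 0},
    {"tx": 0,"ty": 0,"tz": -7,"ax": 0,"ay": 0,"az": 0},
    {"tx": 0,"ty": 0,"tz": 0,"ax": 0,"ay": 0,"az": 0},
  ],
)

```text
clock: 2.9
tool_pos: [0.4948, 0.0426, 0.1016]
tcp_rot: [-179.9, -0.1, 139.5]
wrist_force: [-0.2, -0.2, 0.3]
width: 0.262
finger_force: 0.0
```

```bash
cat >> h.py <<'E'
def tip():
    o=get_obs(); s=snapshot("scene"); im=np.array(s["color"]).astype(int)
    u,v=proj(s,o["tool_pos"]); u=int(round(u))
    col=im[:,u-1:u+2].mean(1); dark=col.max(1)<90
    v0=int(v); r=[i for i in range(150,v0+15) if dark[i]]
    blue=(im[...,2]>im[...,0]+40)&(im[...,2]>im[...,1]+25); ys,xs=np.nonzero(blue[200:260,240:300])
    print("tcp",np.round(o["tool_pos"],4),"F",np.round(o["wrist_force"],1),"w",round(o["width"]*85.4,1),"ff",o["finger_force"])
    print("tcp px",u,round(v,1),"dark rows",r[0] if r else None,r[-1] if r else None,"blue n",len(ys),"rows",(ys.min()+200,ys.max()+200),"cols",(xs.min()+240,xs.max()+240))
    return im
E
python3 -c "
from h import *
im=tip(); u=271
for v in range(215,245,2): print(v,im[v,u].tolist())"
```

```text
tcp [0.4948 0.0426 0.1016] F [-0.2 -0.2  0.3] w 22.4 ff 0.0
tcp px 271 238.8 dark rows 157 242 blue n 80 rows (np.int64(234), np.int64(245)) cols (np.int64(266), np.int64(285))
215 [65, 58, 55]
217 [67, 59, 56]
219 [69, 62, 58]
221 [64, 58, 54]
223 [65, 60, 54]
225 [67, 59, 56]
227 [68, 60, 56]
229 [75, 71, 68]
231 [79, 76, 87]
233 [68, 69, 91]
235 [66, 65, 88]
237 [66, 69, 103]
239 [72, 81, 132]
241 [64, 63, 89]
243 [70, 68, 86]
```

Emit:
arm_command(
  plan=[
    {"tx": 0,"ty": 0,"tz": -7,"ax": 0,"ay": 0,"az": 0},
    {"tx": 0,"ty": 0,"tz": -7,"ax": 0,"ay": 0,"az": 0},
    {"tx": 0,"ty": 0,"tz": 0,"ax": 0,"ay": 0,"az": 0},
    {"tx": 0,"ty": 0,"tz": 0,"ax": 0,"ay": 0,"az": 0},
  ],
)

```text
clock: 3.35
tool_pos: [0.4956, 0.0426, 0.0886]
tcp_rot: [-180.0, -0.0, 139.5]
wrist_force: [-0.2, 0.3, 1.1]
width: 0.256
finger_force: 0.0
```

```bash
python3 -c "
from h import *
im=tip(); u=271
for v in range(225,245,2): print(v,im[v,u].tolist())"
```

```text
tcp [0.4956 0.0426 0.0886] F [-0.2  0.3  1.1] w 21.9 ff 0.0
tcp px 272 242.9 dark rows 163 256 blue n 71 rows (np.int64(235), np.int64(245)) cols (np.int64(266), np.int64(285))
225 [63, 56, 54]
227 [65, 56, 55]
229 [67, 58, 54]
231 [61, 55, 52]
233 [72, 65, 61]
235 [68, 67, 83]
237 [64, 68, 102]
239 [65, 75, 128]
241 [63, 62, 83]
243 [73, 73, 90]
```

The tips are now about 14 mm down the peg with no contact force. I'll go 4 mm lower and swing along the arc.

Emit:
arm_command(
  plan=[
    {"tx": -4,"ty": -5,"tz": -4,"ax": 0,"ay": 0,"az": 0},
    {"tx": -7,"ty": -3,"tz": 0,"ax": 0,"ay": 0,"az": 0},
    {"tx": -8,"ty": -3,"tz": 0,"ax": 0,"ay": 0,"az": 0},
    {"tx": -6,"ty": -4,"tz": 0,"ax": 0,"ay": 0,"az": 0},
    {"tx": -6,"ty": -4,"tz": 0,"ax": 0,"ay": 0,"az": 0},
  ],
)

```text
clock: 3.9
tool_pos: [0.464, 0.0234, 0.0849]
tcp_rot: [-180.0, -0.0, 139.5]
wrist_force: [1.5, 2.4, -1.1]
width: 0.261
finger_force: 1.0
```

```bash
python3 -c "
from h import *
tip()"
```

```text
tcp [0.464  0.0234 0.0849] F [ 1.5  2.4 -1.1] w 22.3 ff 0.9694007411599159
tcp px 265 252.9 dark rows 173 250 blue n 60 rows (np.int64(244), np.int64(248)) cols (np.int64(262), np.int64(284))
```

Contact is about 2 N, so the lever is moving. I'll continue the arc.

Emit:
arm_command(
  plan=[
    {"tx": -5,"ty": -6,"tz": 0,"ax": 0,"ay": 0,"az": 0},
    {"tx": -5,"ty": -6,"tz": 0,"ax": 0,"ay": 0,"az": 0},
    {"tx": -3,"ty": -7,"tz": 0,"ax": 0,"ay": 0,"az": 0},
    {"tx": -3,"ty": -7,"tz": 0,"ax": 0,"ay": 0,"az": 0},
    {"tx": -1,"ty": -7,"tz": 0,"ax": 0,"ay": 0,"az": 0},
  ],
)

```text
clock: 4.45
tool_pos: [0.4474, -0.01, 0.0849]
tcp_rot: [-180.0, -0.0, 139.5]
wrist_force: [0.2, 2.7, 0.5]
width: 0.259
finger_force: 0.8
```

Emit:
arm_command(
  plan=[
    {"tx": -1,"ty": -6,"tz": 0,"ax": 0,"ay": 0,"az": 0},
    {"tx": 0,"ty": -3,"tz": 0,"ax": 0,"ay": 0,"az": 0},
    {"tx": 0,"ty": 0,"tz": 0,"ax": 0,"ay": 0,"az": 0},
  ],
)

```text
clock: 4.75
tool_pos: [0.4468, -0.0155, 0.0849]
tcp_rot: [179.7, -0.2, 139.3]
wrist_force: [0.1, 26.4, 1.5]
width: 0.257
finger_force: 10.1
```

```bash
python3 -c "
from h import *
tip()"
```

```text
tcp [ 0.4468 -0.0155  0.0849] F [ 0.1 26.4  1.5] w 21.9 ff 10.107212662696838
tcp px 268 264.3 dark rows 184 274 blue n 87 rows (np.int64(247), np.int64(259)) cols (np.int64(269), np.int64(287))
```

The lever is against its stop (26 N on the wrist). I'll back off, rise, turn to align tool y with clamp x, and go above the trigger.

Emit:
arm_command(
  plan=[
    {"tx": 2,"ty": 5,"tz": 0,"ax": 0,"ay": 0,"az": 0},
    {"tx": 0,"ty": 0,"tz": 45,"ax": 0,"ay": 0,"az": 0},
    {"tx": 0,"ty": 0,"tz": 40,"ax": 0,"ay": 0,"az": 8.4},
    {"tx": 12,"ty": -8,"tz": 5,"ax": 0,"ay": 0,"az": 8.4},
    {"tx": 12,"ty": -8,"tz": 0,"ax": 0,"ay": 0,"az": 8.4},
  ],
)

```text
clock: 5.3
tool_pos: [0.4742, -0.0302, 0.1769]
tcp_rot: [180.0, 0.2, 165.1]
wrist_force: [0.3, -0.5, -0.5]
width: 0.259
finger_force: 0.0
```

Emit:
arm_command(
  plan=[
    {"tx": 12,"ty": -8,"tz": 0,"ax": 0,"ay": 0,"az": 8.4},
    {"tx": 12,"ty": -8,"tz": 0,"ax": 0,"ay": 0,"az": 8.4},
    {"tx": 13,"ty": -8,"tz": 0,"ax": 0,"ay": 0,"az": 8.2},
    {"tx": 0,"ty": 0,"tz": 0,"ax": 0,"ay": 0,"az": 0},
  ],
  fingers=85,
)

```text
clock: 5.7
tool_pos: [0.511, -0.0547, 0.1748]
tcp_rot: [-179.9, 0.0, -170.2]
wrist_force: [-0.2, -0.1, 0.4]
width: 0.92
finger_force: 0.0
```

```bash
cat > view.py <<'E'
from h import *
from scipy.spatial.transform import Rotation as R
def wrist(fn):
    o=get_obs(); s=snapshot("wrist"); im=cv2.cvtColor(np.array(s["color"]),cv2.COLOR_RGB2BGR)
    cv2.imwrite("pics/"+fn,im)
    T=np.eye(4); T[:3,:3]=R.from_euler("xyz",o["tcp_rot"],degrees=True).as_matrix(); T[:3,3]=o["tool_pos"]
    s["world_from_camera"]=T@np.array(s["T_tool_cam"]); return o,s,im
E
python3 - <<'E'
from view import *
o,s,im=wrist("w3.png"); print(o["tool_pos"],o["tcp_rot"],o["joints"],o["wrist_force"])
for n,p in dict(peg80=(-.0357,.0542,.142),peg63=(-.020,.049,.142),handle=(-.077,0,.162),trig=(-.113,0,.166),tl=(-.113,.017,.166),tr=(-.113,-.017,.166),pad=(.036,0,.068)).items(): print(n,np.round(proj(s,TC(p)[0])))
h=im.astype(int); bl=(h[...,0]>h[...,2]+40)&(h[...,0]>h[...,1]+25); ys,xs=np.nonzero(bl); print("blue",len(ys),xs.min(),xs.max(),ys.min(),ys.max())
E
```

```text
[ 0.51099897 -0.05465177  0.17478428] [-1.79948244e+02  2.42190823e-02 -1.70191862e+02] [-6.23994129e+00  1.14418659e+01  1.08144536e+02 -4.95157603e-02
  6.03760245e+01 -1.06023606e+02] [-0.23897125 -0.05526799  0.4046082 ]
peg80 [361. 144.]
peg63 [384. 152.]
handle [297. 233.]
trig [240. 235.]
tl [239. 209.]
tr [241. 260.]
pad [417. 199.]
blue 1737 327 377 133 209
```

View pics/w3.png

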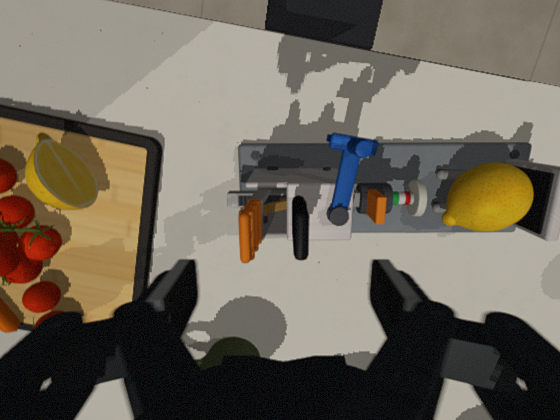

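The wrist view shows the lever fully aside (peg at (365,147)), handle top at (300,228), trigger top at (248,230) and the rings visible at (395–410,199). The fingers' mid column of 284 needs to move about 4 mm towards the handle. I'll shift and descend.

Emit:
arm_command(
  plan=[
    {"tx": -3,"ty": 4,"tz": -20,"ax": 0,"ay": 0,"az": 0},
    {"tx": 0,"ty": 0,"tz": -30,"ax": 0,"ay": 0,"az": 0},
    {"tx": 0,"ty": 0,"tz": -10,"ax": 0,"ay": 0,"az": 0},
    {"tx": 0,"ty": 0,"tz": 0,"ax": 0,"ay": 0,"az": 0},
  ],
  fingers=85.4,
)

```text
clock: 6.15
tool_pos: [0.505, -0.0491, 0.1137]
tcp_rot: [180.0, -0.2, -170.4]
wrist_force: [-0.4, -0.8, 0.2]
width: 1.0
finger_force: 0.0
```

Emit:
arm_command(
  plan=[
    {"tx": 0,"ty": 0,"tz": -8,"ax": 0,"ay": 0,"az": 0},
    {"tx": 0,"ty": 0,"tz": -5,"ax": 0,"ay": 0,"az": 0},
    {"tx": 0,"ty": 0,"tz": 0,"ax": 0,"ay": 0,"az": 0},
  ],
)

```text
clock: 6.45
tool_pos: [0.5067, -0.0493, 0.1018]
tcp_rot: [180.0, -0.0, -170.3]
wrist_force: [0.1, -0.5, 0.1]
width: 1.0
finger_force: 0.0
```

```bash
cat >> view.py <<'E'
def feats(im,roi=(0,0,560,420)):
    h=cv2.cvtColor(im,cv2.COLOR_BGR2HSV).astype(int); H,S,V=h[...,0],h[...,1],h[...,2]
    m=dict(orange=(H>5)&(H<16)&(S>150)&(V>90), green=(H>45)&(H<85)&(S>80)&(V>40), red=((H<4)|(H>174))&(S>130)&(V>60), yellow=(H>18)&(H<32)&(S>140)&(V>80))
    for k,v in m.items():
        v=v.copy(); z=np.zeros_like(v); a,b,c,d=roi; z[b:d,a:c]=1; v&=z
        n,l,st,ce=cv2.connectedComponentsWithStats(v.astype(np.uint8))
        print(k,[(st[i].tolist(),np.round(ce[i]).tolist()) for i in range(1,n) if st[i][4]>12])
E
python3 - <<'E'
from view import *
o,s,im=wrist("w4.png"); print(o["tool_pos"],o["wrist_force"],o["width"]*85.4)
feats(im,(180,60,560,330))
E
```

```text
[ 0.50669507 -0.04932452  0.10180415] [ 0.07359539 -0.45963091  0.05962322] 85.41647310785058
orange [([383, 215, 30, 49, 1067], [397.0, 239.0]), ([200, 237, 41, 93, 2520], [220.0, 283.0])]
green [([417, 216, 7, 17, 111], [420.0, 224.0])]
red [([430, 215, 9, 18, 105], [435.0, 224.0])]
yellow [([477, 178, 83, 89, 5842], [524.0, 224.0]), ([262, 233, 15, 13, 56], [268.0, 240.0])]
```

Emit:
arm_command(
  plan=[
    {"tx": 1,"ty": 0,"tz": -7,"ax": 0,"ay": 0,"az": 0},
    {"tx": 0,"ty": 0,"tz": -7,"ax": 0,"ay": 0,"az": 0},
    {"tx": 0,"ty": 0,"tz": 0,"ax": 0,"ay": 0,"az": 0},
    {"tx": 0,"ty": 0,"tz": 0,"ax": 0,"ay": 0,"az": 0},
  ],
)

```text
clock: 6.9
tool_pos: [0.5075, -0.0493, 0.0875]
tcp_rot: [180.0, -0.0, -170.3]
wrist_force: [-0.4, 0.2, -0.9]
width: 0.998
finger_force: 0.0
```

Emit:
arm_command(
  plan=[
    {"tx": 0,"ty": 0,"tz": 0,"ax": 0,"ay": 0,"az": 0},
    {"tx": 0,"ty": 0,"tz": 0,"ax": 0,"ay": 0,"az": 0},
    {"tx": 0,"ty": 0,"tz": 0,"ax": 0,"ay": 0,"az": 0},
    {"tx": 0,"ty": 0,"tz": 0,"ax": 0,"ay": 0,"az": 0},
  ],
  fingers=62,
)

```text
clock: 7.3
tool_pos: [0.5083, -0.0498, 0.0883]
tcp_rot: [-180.0, 0.0, -170.3]
wrist_force: [-0.2, -3.9, 3.5]
width: 0.726
finger_force: 2.3
```

```bash
python3 - <<'E'
from view import *
o,s,im=wrist("w5.png"); print(o["tool_pos"],o["wrist_force"],o["width"]*85.4,o["finger_force"])
feats(im,(180,60,560,330))
E
```

```text
[ 0.50825791 -0.0498002   0.08828314] [-0.21782878 -3.93326752  3.51629977] 61.99636667820319 2.3168668895959854
orange [([390, 218, 33, 54, 1302], [406.0, 244.0]), ([202, 244, 43, 86, 2839], [224.0, 290.0])]
green [([426, 219, 8, 18, 119], [429.0, 228.0])]
red [([440, 219, 10, 18, 120], [445.0, 227.0])]
yellow [([489, 179, 71, 94, 5046], [530.0, 229.0]), ([265, 235, 13, 16, 78], [272.0, 244.0]), ([258, 239, 8, 4, 14], [262.0, 241.0]), ([248, 245, 7, 14, 31], [251.0, 251.0]), ([255, 248, 8, 6, 14], [258.0, 250.0])]
```

Emit:
arm_command(
  plan=[
    {"tx": 0,"ty": 0,"tz": 0,"ax": 0,"ay": 0,"az": 0},
    {"tx": 0,"ty": 0,"tz": 0,"ax": 0,"ay": 0,"az": 0},
    {"tx": 0,"ty": 0,"tz": 0,"ax": 0,"ay": 0,"az": 0},
    {"tx": 0,"ty": 0,"tz": 0,"ax": 0,"ay": 0,"az": 0},
  ],
  fingers=26,
)

```text
clock: 7.75
tool_pos: [0.5092, -0.0505, 0.089]
tcp_rot: [-179.9, 0.1, -170.3]
wrist_force: [0.3, -9.2, 9.4]
width: 0.306
finger_force: 5.3
```

```bash
python3 - <<'E'
from view import *
o,s,im=wrist("w6.png"); print(o["tool_pos"],o["wrist_force"],o["width"]*85.4,o["finger_force"])
feats(im,(180,60,560,330))
E
```

```text
[ 0.50921242 -0.05050125  0.08896587] [ 0.27838186 -9.16421312  9.37498856] 26.123237117559366 5.284377783536911
orange [([404, 217, 36, 53, 1369], [421.0, 242.0]), ([254, 242, 25, 88, 1972], [266.0, 287.0])]
green [([440, 218, 8, 18, 108], [443.0, 226.0])]
red [([453, 217, 11, 19, 118], [459.0, 226.0])]
yellow [([490, 178, 70, 94, 4946], [530.0, 228.0])]
```

The ram advanced about 10 mm (green ring from 429 to 443 px). I'll release and pump again.

Emit:
arm_command(
  plan=[
    {"tx": 0,"ty": 0,"tz": 0,"ax": 0,"ay": 0,"az": 0},
    {"tx": 0,"ty": 0,"tz": 0,"ax": 0,"ay": 0,"az": 0},
    {"tx": 0,"ty": 0,"tz": 0,"ax": 0,"ay": 0,"az": 0},
    {"tx": 0,"ty": 0,"tz": 0,"ax": 0,"ay": 0,"az": 0},
  ],
  fingers=70,
)

```text
clock: 8.2
tool_pos: [0.5072, -0.0491, 0.0875]
tcp_rot: [180.0, -0.1, -170.3]
wrist_force: [-1.0, -1.4, 0.2]
width: 0.823
finger_force: 1.1
```

Emit:
arm_command(
  plan=[
    {"tx": 0,"ty": 0,"tz": 0,"ax": 0,"ay": 0,"az": 0},
    {"tx": 0,"ty": 0,"tz": 0,"ax": 0,"ay": 0,"az": 0},
    {"tx": 0,"ty": 0,"tz": 0,"ax": 0,"ay": 0,"az": 0},
    {"tx": 0,"ty": 0,"tz": 0,"ax": 0,"ay": 0,"az": 0},
  ],
  fingers=45,
)

```text
clock: 8.6
tool_pos: [0.5085, -0.05, 0.0884]
tcp_rot: [-179.9, 0.1, -170.3]
wrist_force: [1.1, -7.2, 4.7]
width: 0.529
finger_force: 3.3
```

Emit:
arm_command(
  plan=[
    {"tx": 0,"ty": 0,"tz": 0,"ax": 0,"ay": 0,"az": 0},
    {"tx": 0,"ty": 0,"tz": 0,"ax": 0,"ay": 0,"az": 0},
    {"tx": 0,"ty": 0,"tz": 0,"ax": 0,"ay": 0,"az": 0},
    {"tx": 0,"ty": 0,"tz": 0,"ax": 0,"ay": 0,"az": 0},
  ],
  fingers=26,
)

```text
clock: 9.0
tool_pos: [0.5091, -0.0506, 0.089]
tcp_rot: [-179.9, 0.1, -170.3]
wrist_force: [-0.2, -9.3, 8.1]
width: 0.303
finger_force: 5.3
```

```bash
python3 - <<'E'
from view import *
o,s,im=wrist("w7.png"); print(o["tool_pos"],o["wrist_force"],o["width"]*85.4,o["finger_force"])
feats(im,(180,60,560,330))
E
```

```text
[ 0.50909825 -0.05060959  0.08903946] [-0.20733094 -9.31022741  8.13702676] 25.863256204030773 5.290547311306
orange [([415, 217, 38, 53, 1437], [434.0, 242.0]), ([254, 243, 25, 87, 1963], [266.0, 287.0])]
green [([452, 218, 7, 18, 94], [455.0, 226.0])]
red [([464, 217, 11, 19, 120], [470.0, 226.0])]
yellow [([490, 178, 70, 94, 4801], [531.0, 228.0])]
```

Another 9 mm or so, and the force is unchanged, so the pad isn't pressed yet. It's now close to the lemon, so I'll do the next stroke in steps.

Emit:
arm_command(
  plan=[
    {"tx": 0,"ty": 0,"tz": 0,"ax": 0,"ay": 0,"az": 0},
    {"tx": 0,"ty": 0,"tz": 0,"ax": 0,"ay": 0,"az": 0},
    {"tx": 0,"ty": 0,"tz": 0,"ax": 0,"ay": 0,"az": 0},
    {"tx": 0,"ty": 0,"tz": 0,"ax": 0,"ay": 0,"az": 0},
  ],
  fingers=70,
)

```text
clock: 9.45
tool_pos: [0.5074, -0.0491, 0.0876]
tcp_rot: [180.0, -0.0, -170.3]
wrist_force: [0.3, -2.1, -1.2]
width: 0.817
finger_force: 1.0
```

Emit:
arm_command(
  plan=[
    {"tx": 0,"ty": 0,"tz": 0,"ax": 0,"ay": 0,"az": 0},
    {"tx": 0,"ty": 0,"tz": 0,"ax": 0,"ay": 0,"az": 0},
    {"tx": 0,"ty": 0,"tz": 0,"ax": 0,"ay": 0,"az": 0},
    {"tx": 0,"ty": 0,"tz": 0,"ax": 0,"ay": 0,"az": 0},
  ],
  fingers=44,
)

```text
clock: 9.85
tool_pos: [0.5086, -0.0501, 0.0885]
tcp_rot: [-179.9, 0.1, -170.3]
wrist_force: [0.2, -6.6, 3.4]
width: 0.52
finger_force: 3.4
```

```bash
cat > q.py <<'E'
from view import *
import sys
o,s,im=wrist(sys.argv[1]); print(o["clock"],o["tool_pos"],np.round(o["wrist_force"],1),o["width"]*85.4,o["finger_force"])
feats(im,(380,60,560,330))
E
python3 q.py w8.png
```

```text
9.85 [ 0.50856119 -0.05007886  0.08847682] [ 0.2 -6.6  3.4] 44.381222557533754 3.3882082253694534
orange [([418, 218, 39, 53, 1482], [437.0, 243.0])]
green [([455, 218, 7, 19, 91], [458.0, 227.0])]
red [([467, 218, 11, 19, 123], [473.0, 227.0])]
yellow [([490, 179, 70, 94, 4728], [532.0, 229.0])]
```

Emit:
arm_command(
  plan=[
    {"tx": 0,"ty": 0,"tz": 0,"ax": 0,"ay": 0,"az": 0},
    {"tx": 0,"ty": 0,"tz": 0,"ax": 0,"ay": 0,"az": 0},
    {"tx": 0,"ty": 0,"tz": 0,"ax": 0,"ay": 0,"az": 0},
  ],
  fingers=35,
)

```text
clock: 10.2
tool_pos: [0.5088, -0.0504, 0.0887]
tcp_rot: [-179.9, 0.1, -170.3]
wrist_force: [-0.4, -9.7, 6.7]
width: 0.408
finger_force: 4.7
```

```bash
python3 q.py w9.png
```

```text
10.2 [ 0.50882564 -0.0504115   0.08874375] [-0.4 -9.7  6.7] 34.86299296440915 4.731538742780685
orange [([422, 217, 40, 53, 1493], [441.0, 243.0])]
green [([458, 218, 7, 17, 85], [461.0, 226.0])]
red [([470, 218, 11, 18, 119], [476.0, 227.0])]
yellow [([490, 179, 70, 94, 4545], [533.0, 228.0])]
```

Emit:
arm_command(
  plan=[
    {"tx": 0,"ty": 0,"tz": 0,"ax": 0,"ay": 0,"az": 0},
    {"tx": 0,"ty": 0,"tz": 0,"ax": 0,"ay": 0,"az": 0},
    {"tx": 0,"ty": 0,"tz": 0,"ax": 0,"ay": 0,"az": 0},
  ],
  fingers=26,
)

```text
clock: 10.55
tool_pos: [0.5091, -0.0506, 0.089]
tcp_rot: [-179.9, 0.1, -170.3]
wrist_force: [0.8, -9.3, 8.2]
width: 0.306
finger_force: 5.3
```

```bash
python3 q.py w10.png
```

```text
10.55 [ 0.50913856 -0.05061632  0.08900868] [ 0.8 -9.3  8.2] 26.156350542784097 5.276116579771042
orange [([427, 217, 40, 53, 1521], [446.0, 242.0])]
green [([463, 218, 7, 16, 75], [466.0, 225.0])]
red [([474, 217, 12, 19, 124], [481.0, 226.0])]
yellow [([491, 178, 69, 94, 4328], [534.0, 228.0])]
```

Still unpressed (dog-to-red spacing 35 px). I'll do the next stroke.

Emit:
arm_command(
  plan=[
    {"tx": 0,"ty": 0,"tz": 0,"ax": 0,"ay": 0,"az": 0},
    {"tx": 0,"ty": 0,"tz": 0,"ax": 0,"ay": 0,"az": 0},
    {"tx": 0,"ty": 0,"tz": 0,"ax": 0,"ay": 0,"az": 0},
    {"tx": 0,"ty": 0,"tz": 0,"ax": 0,"ay": 0,"az": 0},
  ],
  fingers=75,
)

```text
clock: 11.0
tool_pos: [0.5073, -0.0489, 0.0876]
tcp_rot: [180.0, -0.0, -170.3]
wrist_force: [0.6, 0.3, 0.0]
width: 0.875
finger_force: 0.0
```

Emit:
arm_command(
  plan=[
    {"tx": 0,"ty": 0,"tz": 0,"ax": 0,"ay": 0,"az": 0},
    {"tx": 0,"ty": 0,"tz": 0,"ax": 0,"ay": 0,"az": 0},
    {"tx": 0,"ty": 0,"tz": 0,"ax": 0,"ay": 0,"az": 0},
    {"tx": 0,"ty": 0,"tz": 0,"ax": 0,"ay": 0,"az": 0},
  ],
  fingers=45,
)

```text
clock: 11.4
tool_pos: [0.5086, -0.0502, 0.0885]
tcp_rot: [-179.9, 0.1, -170.3]
wrist_force: [-0.6, -6.4, 4.6]
width: 0.527
finger_force: 3.3
```

```bash
python3 q.py w11.png
```

```text
11.4 [ 0.50857444 -0.05015192  0.08846529] [-0.6 -6.4  4.6] 45.02569164465306 3.2818748988211155
orange [([429, 218, 41, 53, 1548], [449.0, 243.0])]
green [([465, 218, 7, 16, 76], [468.0, 225.0])]
red [([477, 218, 11, 19, 124], [483.0, 227.0])]
yellow [([490, 179, 70, 94, 4246], [535.0, 229.0])]
```

Emit:
arm_command(
  plan=[
    {"tx": 0,"ty": 0,"tz": 0,"ax": 0,"ay": 0,"az": 0},
    {"tx": 0,"ty": 0,"tz": 0,"ax": 0,"ay": 0,"az": 0},
    {"tx": 0,"ty": 0,"tz": 0,"ax": 0,"ay": 0,"az": 0},
  ],
  fingers=38,
)

```text
clock: 11.75
tool_pos: [0.5088, -0.0506, 0.0887]
tcp_rot: [-179.9, 0.1, -170.3]
wrist_force: [0.7, -9.1, 5.5]
width: 0.445
finger_force: 4.4
```

```bash
python3 q.py w12.png
```

```text
11.75 [ 0.5088268  -0.05056035  0.08869648] [ 0.7 -9.1  5.5] 38.010672336083964 4.4378212915034965
orange [([432, 217, 41, 53, 1560], [452.0, 243.0])]
green [([468, 218, 5, 14, 50], [470.0, 225.0])]
red [([478, 218, 11, 18, 119], [484.0, 227.0])]
yellow [([491, 179, 69, 94, 4145], [535.0, 228.0])]
```

The pad has met the lemon: the green area is shrinking and dog-to-red is down to 32 px. Continuing in small steps.

Emit:
arm_command(
  plan=[
    {"tx": 0,"ty": 0,"tz": 0,"ax": 0,"ay": 0,"az": 0},
    {"tx": 0,"ty": 0,"tz": 0,"ax": 0,"ay": 0,"az": 0},
    {"tx": 0,"ty": 0,"tz": 0,"ax": 0,"ay": 0,"az": 0},
  ],
  fingers=32,
)

```text
clock: 12.1
tool_pos: [0.509, -0.0509, 0.089]
tcp_rot: [-179.8, 0.1, -170.3]
wrist_force: [-1.5, -10.5, 8.3]
width: 0.378
finger_force: 5.9
```

```bash
python3 q.py w13.png
```

```text
12.1 [ 0.5089911  -0.05088446  0.08896881] [ -1.5 -10.5   8.3] 32.2411046837532 5.941266193985939
orange [([434, 217, 42, 53, 1574], [455.0, 243.0])]
green [([471, 220, 3, 11, 22], [472.0, 225.0])]
red [([479, 218, 11, 18, 121], [485.0, 226.0])]
yellow [([491, 179, 69, 93, 4090], [536.0, 228.0])]
```

Emit:
arm_command(
  plan=[
    {"tx": 0,"ty": 0,"tz": 0,"ax": 0,"ay": 0,"az": 0},
    {"tx": 0,"ty": 0,"tz": 0,"ax": 0,"ay": 0,"az": 0},
    {"tx": 0,"ty": 0,"tz": 0,"ax": 0,"ay": 0,"az": 0},
  ],
  fingers=26,
)

```text
clock: 12.45
tool_pos: [0.5091, -0.0512, 0.0893]
tcp_rot: [-179.8, 0.1, -170.2]
wrist_force: [-2.2, -11.1, 12.8]
width: 0.309
finger_force: 7.0
```

```bash
python3 q.py w14.png
```

```text
12.45 [ 0.50910506 -0.05119337  0.0893323 ] [ -2.2 -11.1  12.8] 26.36260671563944 7.028685361146927
orange [([437, 217, 43, 53, 1590], [458.0, 242.0])]
green []
red [([479, 217, 11, 19, 119], [485.0, 226.0])]
yellow [([491, 179, 69, 93, 4052], [536.0, 228.0])]
```

Press is about 6 mm by dog-to-red. The ram's drag holds that (4.8 N, under 7 N), so I'll release once more and finish with another stroke in small steps.

Emit:
arm_command(
  plan=[
    {"tx": 0,"ty": 0,"tz": 0,"ax": 0,"ay": 0,"az": 0},
    {"tx": 0,"ty": 0,"tz": 0,"ax": 0,"ay": 0,"az": 0},
    {"tx": 0,"ty": 0,"tz": 0,"ax": 0,"ay": 0,"az": 0},
    {"tx": 0,"ty": 0,"tz": 0,"ax": 0,"ay": 0,"az": 0},
  ],
  fingers=75,
)

```text
clock: 12.9
tool_pos: [0.5073, -0.0489, 0.0876]
tcp_rot: [180.0, -0.0, -170.3]
wrist_force: [0.4, 0.5, 0.3]
width: 0.882
finger_force: 0.0
```

Emit:
arm_command(
  plan=[
    {"tx": 0,"ty": 0,"tz": 0,"ax": 0,"ay": 0,"az": 0},
    {"tx": 0,"ty": 0,"tz": 0,"ax": 0,"ay": 0,"az": 0},
    {"tx": 0,"ty": 0,"tz": 0,"ax": 0,"ay": 0,"az": 0},
    {"tx": 0,"ty": 0,"tz": 0,"ax": 0,"ay": 0,"az": 0},
  ],
  fingers=52,
)

```text
clock: 13.3
tool_pos: [0.5085, -0.0503, 0.0884]
tcp_rot: [-179.9, 0.1, -170.3]
wrist_force: [0.0, -7.6, 5.1]
width: 0.61
finger_force: 3.9
```

```bash
python3 q.py w15.png
```

```text
13.3 [ 0.50850605 -0.05032137  0.08844697] [ 0.  -7.6  5.1] 52.124524860606755 3.8520625233650208
orange [([438, 218, 43, 53, 1610], [458.0, 243.0])]
green []
red [([478, 218, 12, 19, 117], [485.0, 227.0])]
yellow [([491, 179, 69, 94, 4137], [535.0, 229.0])]
```

Emit:
arm_command(
  plan=[
    {"tx": 0,"ty": 0,"tz": 0,"ax": 0,"ay": 0,"az": 0},
    {"tx": 0,"ty": 0,"tz": 0,"ax": 0,"ay": 0,"az": 0},
    {"tx": 0,"ty": 0,"tz": 0,"ax": 0,"ay": 0,"az": 0},
  ],
  fingers=47,
)

```text
clock: 13.65
tool_pos: [0.5088, -0.0506, 0.0887]
tcp_rot: [-179.9, 0.1, -170.3]
wrist_force: [0.5, -8.7, 6.5]
width: 0.549
finger_force: 4.4
```

```bash
python3 q.py w16.png
```

```text
13.65 [ 0.50875378 -0.05056433  0.08866357] [ 0.5 -8.7  6.5] 46.865762244034684 4.439130574464798
orange [([439, 217, 44, 54, 1624], [460.0, 243.0])]
green []
red [([478, 218, 12, 18, 120], [485.0, 226.0])]
yellow [([491, 179, 69, 94, 4096], [536.0, 229.0])]
```

Dog-to-red is 25 px and red is fully visible; press is about 6–7 mm. Continuing towards about 10.5 mm.

Emit:
arm_command(
  plan=[
    {"tx": 0,"ty": 0,"tz": 0,"ax": 0,"ay": 0,"az": 0},
    {"tx": 0,"ty": 0,"tz": 0,"ax": 0,"ay": 0,"az": 0},
    {"tx": 0,"ty": 0,"tz": 0,"ax": 0,"ay": 0,"az": 0},
  ],
  fingers=42,
)

```text
clock: 14.0
tool_pos: [0.509, -0.0507, 0.0888]
tcp_rot: [-179.8, 0.1, -170.3]
wrist_force: [0.6, -10.4, 6.8]
width: 0.491
finger_force: 4.9
```

```bash
python3 q.py w17.png
```

```text
14.0 [ 0.50895334 -0.05074674  0.0888046 ] [  0.6 -10.4   6.8] 41.930562612696825 4.871375486254692
orange [([441, 217, 44, 53, 1638], [462.0, 243.0])]
green []
red [([479, 218, 11, 18, 105], [486.0, 225.0])]
yellow [([491, 179, 69, 93, 4061], [536.0, 228.0])]
```

Emit:
arm_command(
  plan=[
    {"tx": 0,"ty": 0,"tz": 0,"ax": 0,"ay": 0,"az": 0},
    {"tx": 0,"ty": 0,"tz": 0,"ax": 0,"ay": 0,"az": 0},
    {"tx": 0,"ty": 0,"tz": 0,"ax": 0,"ay": 0,"az": 0},
  ],
  fingers=38,
)

```text
clock: 14.35
tool_pos: [0.5091, -0.0509, 0.0889]
tcp_rot: [-179.8, 0.1, -170.3]
wrist_force: [-0.6, -11.5, 7.6]
width: 0.449
finger_force: 5.4
```

```bash
python3 q.py w18.png; python3 - <<'E'
import cv2
a=[cv2.resize(cv2.imread(f"pics/{n}.png")[195:265,430:530],None,fx=4,fy=4,interpolation=cv2.INTER_CUBIC) for n in ("w11","w14","w17","w18")]
cv2.imwrite("pics/cmp.png",cv2.vconcat([cv2.hconcat(a[:2]),cv2.hconcat(a[2:])]))
E
```

```text
14.35 [ 0.50910953 -0.05093859  0.08889963] [ -0.6 -11.5   7.6] 38.32964896399085 5.419188584201038
orange [([443, 217, 44, 53, 1645], [464.0, 242.0])]
green []
red [([480, 217, 11, 19, 101], [486.0, 225.0])]
yellow [([492, 179, 68, 93, 4033], [536.0, 228.0])]
```

View pics/cmp.png

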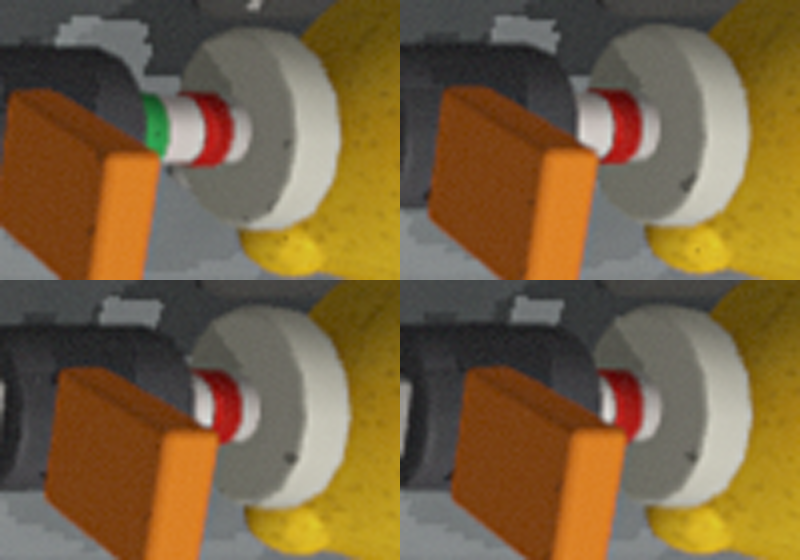

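Four stages. Top left, unpressed: sleeve edge at 143, green/white boundary at 166, white/red at 200, red end at 230, so about 5.8 px/mm and the rim hides 4 mm of stem. Bottom right, now: edge at 601 and red starting at 611, which gives a press of about 8.2 mm with green hidden and red fully visible. I'll press a little more for margin, to about 10 mm.

Emit:
arm_command(
  plan=[
    {"tx": 0,"ty": 0,"tz": 0,"ax": 0,"ay": 0,"az": 0},
    {"tx": 0,"ty": 0,"tz": 0,"ax": 0,"ay": 0,"az": 0},
    {"tx": 0,"ty": 0,"tz": 0,"ax": 0,"ay": 0,"az": 0},
    {"tx": 0,"ty": 0,"tz": 0,"ax": 0,"ay": 0,"az": 0},
  ],
  fingers=33,
)

```text
clock: 14.8
tool_pos: [0.5093, -0.0512, 0.0891]
tcp_rot: [-179.8, 0.1, -170.2]
wrist_force: [0.2, -12.1, 10.1]
width: 0.387
finger_force: 6.5
```

```bash
python3 q.py w19.png; python3 - <<'E'
import cv2,numpy as np
for n in ("w17","w18","w19"):
    im=cv2.imread(f"pics/{n}.png").astype(int)[221:225,472:496].mean(0); print(n,[f"{int(p[2])}/{int(p[1])}" for p in im])
E
```

```text
14.8 [ 0.50929719 -0.05122527  0.08911127] [  0.2 -12.1  10.1] 33.01072910149317 6.522327437996864
orange [([445, 216, 44, 54, 1656], [466.0, 242.0])]
green []
red [([482, 217, 9, 16, 87], [487.0, 224.0])]
yellow [([492, 179, 68, 93, 3991], [536.0, 228.0])]
w17 ['63/62', '65/64', '65/64', '63/62', '63/63', '62/61', '99/95', '151/146', '158/154', '153/148', '139/115', '126/42', '137/18', '131/26', '121/19', '119/19', '116/17', '117/50', '125/103', '131/129', '132/127', '130/125', '120/116', '108/107']
w18 ['67/66', '63/62', '64/63', '63/65', '64/63', '63/64', '62/61', '68/67', '116/112', '162/157', '152/137', '132/65', '141/25', '134/25', '126/24', '123/21', '120/17', '118/32', '124/83', '133/129', '136/132', '135/129', '129/124', '111/108']
w19 ['83/62', '78/65', '72/65', '67/64', '66/66', '66/66', '63/64', '64/64', '63/63', '64/67', '96/89', '137/109', '131/37', '143/24', '132/25', '126/18', '125/25', '122/19', '122/51', '132/111', '140/137', '137/133', '135/131', '120/118']
```

Emit:
arm_command(
  plan=[
    {"tx": 0,"ty": 0,"tz": 0,"ax": 0,"ay": 0,"az": 0},
    {"tx": 0,"ty": 0,"tz": 0,"ax": 0,"ay": 0,"az": 0},
    {"tx": 0,"ty": 0,"tz": 0,"ax": 0,"ay": 0,"az": 0},
    {"tx": 0,"ty": 0,"tz": 0,"ax": 0,"ay": 0,"az": 0},
    {"tx": 0,"ty": 0,"tz": 0,"ax": 0,"ay": 0,"az": 0},
  ],
  fingers=29,
)

```text
clock: 15.35
tool_pos: [0.5094, -0.0514, 0.0893]
tcp_rot: [-179.8, 0.1, -170.2]
wrist_force: [-1.0, -13.2, 11.1]
width: 0.343
finger_force: 7.6
```

```bash
python3 q.py w20.png; python3 - <<'E'
import cv2,numpy as np
im=cv2.imread("pics/w20.png").astype(int)[221:225,472:496].mean(0); print([f"{int(p[2])}/{int(p[1])}" for p in im])
from cell import *
print(hand_in())
E
```

```text
15.35 [ 0.50940027 -0.05142655  0.08932442] [ -1.  -13.2  11.1] 29.324089490589124 7.636719346046448
orange [([447, 216, 44, 54, 1655], [468.0, 242.0])]
green []
red [([483, 217, 9, 15, 79], [487.0, 223.0])]
yellow [([492, 179, 68, 93, 3956], [536.0, 228.0])]
['97/57', '91/59', '84/64', '76/63', '71/63', '67/65', '66/67', '64/64', '63/63', '63/63', '63/65', '67/64', '105/52', '149/28', '138/22', '130/21', '127/22', '124/19', '124/39', '128/89', '140/136', '141/137', '140/135', '130/126']
the job is handed in; nothing more can be done
None
```

I handed the job in, but the hand-in returned no verdict: the lever is fully aside, the trigger is still held squeezed, and the pad is pressed about 10 mm into the lemon by camera estimate, hiding the green ring and leaving the red ring clear.

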